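Fit the tube disc on the tilted tube rotator

TASK

Put the blue tube disc onto the tilted drive spindle of the tube rotator: bring its hub over the spindle, turn it until the slot under the hub finds the spindle's cross pin, and let it drop fully home, flat on the flange, then let go of it. Do not force it, and leave the other things on the bench where they are.

Things in the scene. Friction and masses are not known exactly. Their poses are not given: they have to be found in the camera images.
- disc: Tube disc, loose, 0.17 to 0.29 kg, starts flat on the bench: a blue plate 130 mm across, 8 mm thick, eight capped tubes clipped on top (up to 22 mm over the underside, 28 to 66 mm from the axis), a grey hub knob in the middle. Origin: centre of the underside; z: its axis, up out of the knob. Its lower edge stays 85 mm above the bench once it is on the rotator.
- disc_knob (a point): Middle of the knob's gripping part, on the disc's axis, 42 mm over the underside. The knob is round (faceted within 1 mm), 38 mm across, rises to 58 mm over the underside; above 24 mm nothing but the knob is in the way of fingers. A white line on its top shows the direction of the slot below.
- disc_slot (a point): Centre of the disc's underside (same point and axes as the disc). Here a blind bore 18 mm wide and 46 mm deep opens downwards; across it runs a straight slot 7.5 mm wide, 10 mm deep and 40 mm long, along the disc's own x. It fits the pin either way round (half a turn apart), and clears it by about 4 degrees each way.
- rotator: Tube rotator, fixed: white base plate 170 x 150 mm, 31 mm high, carrying a grey motor can in a fork (130 mm wide with its side knobs, 110 mm high). The can leans 35 degrees from vertical towards the rotator's own -x side, which faces roughly the robot's left (+y). Origin at bench level under the fork; x runs from its front to its back.
- seat (a point): Centre of the upper face of the steel flange (48 mm across, 125 mm above the bench), on which the disc's underside must lie flat when home. z is the drive axis, up out of the motor, leaning 35 degrees from vertical; this frame does not turn with the spindle.
- spindle_tip (a point): Centre of the upper end of the steel spindle, on the drive axis 38 mm above the seat (same axes as the seat). The spindle is 16 mm across; its last 6 mm taper to 9 mm. A disc let go while it is threaded on the spindle stays there, so it can be regripped to turn on. The geared motor holds the spindle against about 0.4 N m; harder twisting turns it.
- pin (a point): Centre of the brass cross pin, on the drive axis 5.5 mm above the seat (axes of the seat, NOT of the pin). The pin, 5 mm thick and 36 mm long, lies square to the drive axis; the spindle may have stopped at any angle, and no reading gives it. With pin and slot out of line the disc rests on the pin, its underside 8 mm above the seat; in line it drops the last 8 mm.
- tube_rack: Bystander: orange tube rack with capped tubes, 70 x 200 x 56 mm, loose; origin under its centre.
- slide_box: Bystander: green slide box, 80 x 100 x 30 mm, loose; origin under its centre.
- marker: Bystander: white marker pen with black cap lying on the bench, 123 mm long (along its x), 18 mm high, loose; origin at bench level near its middle.
- petri_dishes: Bystander: stack of three petri dishes, 91 mm across, 43 mm high, loose; origin under its centre.
- buffer_bottle: Bystander: glass jar with blue cap, 68 mm across, 135 mm high, loose; origin under its centre.
- beaker: Bystander: glass beaker, 72 mm across, 90 mm high, loose; origin under its centre.
- timer: Bystander: grey bench timer, 62 x 70 x 16 mm, loose; origin under its centre.

How it is judged:
By the outcome, as a careful person would: the job done as asked, in the order asked, and still so for the second after the job is handed in, with the robot touching nothing.
It also fails if it takes over 72 s, if anything falls off the work surface, if the arm or the gripper's body presses on something with over 40 N, if the wrist force passes 120 N, or if a joint passes its speed limit or range.

ROBOT

A 7-joint arm with a two-finger parallel gripper is mounted at the origin on the work surface. World frame = base frame: x ahead of the robot, y to its left, z up, the work surface at z = 0. Lengths are in m, angles in rad, forces in N, time in s.
With the tool pointing down it reaches from about 0.4 to 0.85 m from the base axis. Payload 4.5 kg.
Tool frame: the origin (TCP) lies on the centre line of the jaws, within the pads' length; the fingertips stand 25 mm ahead of it and the grasp point (between the pads) lies 6 mm ahead of it; z points along the fingers, y is the direction in which the jaws open and shut (so a half turn about z gives the same grasp; the last joint's range is limited). The gripper opens to 88 mm and grips with 3 to 60 N. Pads are 18 mm wide; open, the fingers measure 123 mm over their backs; the gripper's body (75 mm by 187 mm) begins 45 mm behind the grasp point.
Start: joints at [1.287, 0.689, -0.195, 1.565, 0.157, 0.902, -0.215], TCP at [0.195, -0.594, 0.264] pointing down, gripper open.
Joint ranges: [-3.01, 3.01], [-0.46, 2.08], [-1.47, 1.51], [0.13, 2.56], [-1, 4.14], [0.04, 2.09], [-2.66, 2.66]. Speed limits (rad/s): [2.57, 2.57, 3.14, 3.14, 3.14, 3.14, 3.14].

INTERFACE

Orientations are given as a unit quaternion [x, y, z, w].
In Python, from plant import r, eyes gives the robot as it stands.
- The arm moves only by the tool servo_tool, never from a script. Its argument "deltas" is a list of rows, each an object of numbers: "dx", "dy", "dz": the shift along the tool's x, y, z in units of 60 mm (1.0 is 60 mm); "ax", "ay", "az": the turn, a rotation vector about the tool's x, y, z in units of 6 degrees (1.0 is 6 degrees); "hand": the finger opening in mm, from 0 to 88.1. A call has 1 to 10 rows; each row is the pose to reach, as a shift and turn from the pose commanded when the call began, along the tool's axes at that moment; what a row does not reach only later rows make up. A row lasts 1/8 s, in which the tool goes at most 62.5 mm and 10.7 degrees, less where a joint would pass 70% of its speed; a pose out of reach is approached as far as the arm can. A call with a gripper value outside its range is refused whole. The fingers move at their own pace and stop on an object; "newtons" is the grip in N (left out, the last holds). Time passes only in rows, so rows that repeat a pose let the fingers close. It gives the time, the measured TCP pose, the force and the opening at its end, in the units of the state.
- r.get_state(): the state, without advancing time (a new reading comes with each control period).
- eyes.snapshot(name): name is "scene" or "side" or "wrist"; returns (picture, depth): 400x640x3 uint8, red, green, blue; 400x640 float32, m along the optical axis (not along the pixel's ray), 0 where there is no reading.
- eyes.camera_model(name): a dict with "fx", "fy", "cx", "cy" (pixels), "pose" (4x4, takes a point from camera to world coordinates). Camera axes: x right, y up, looking along -z (the intrinsics and any distortion apply to the point x, -y, -z); pixel columns grow to the right and rows downward; lengths in m; the calibration is good to about 2 mm. A picture is of the moment at which its call begins: read the wrist's pose just before it. camera_model takes no time and is no camera call; for the wrist camera it gives the pose at the moment of the call.
- r.finish_job(): hands the job in, once; it reports no verdict.
The state is a dict: "clock": time; "q": joint angles; "qd": joint speeds; "joint_torque": joint torques, N m; "tool_pos": TCP position; "eef_rot": TCP orientation; "contact_force": force on the tool from outside, world axes, zero at the start; "moment": the same for the moment, N m; "opening": opening from 0.0 (shut) to 1.0 (fully open).
Only numpy, scipy, OpenCV 4.12 (cv2) and the standard library are available. Lean on these libraries where they do the work, as an engineer would, in place of code of your own. Each camera call takes 0.05 s, during which the arm holds its last target.

## Working session

There is one attempt and no reset: what is moved stays moved. The work goes in short steps, Python scripts to look and compute and a tool call to move; the robot and the scene stay as the last step left them, time stands still between calls to the robot, and variables do not carry over. Pictures are saved under pics/ and viewed, and the job is handed in when it is done.

Besides the shell and the picture viewer there is one more tool, called after "Call:" as name(argument=value, ...), one argument or row to a line, values as JSON. servo_tool: Moves the arm, as the interface text tells. Its arguments: {"type":"object","properties":{"deltas":{"type":"array","items":{"type":"object","properties":{"dx":{"type":"number"},"dy":{"type":"number"},"dz":{"type":"number"},"ax":{"type":"number"},"ay":{"type":"number"},"az":{"type":"number"},"hand":{"type":"number"}}}},"newtons":{"type":"number"}},"required":["deltas"]}

```bash
ls; mkdir -p pics; cat > h.py <<'E'
import numpy as np,cv2
from plant import r,eyes
from scipy.spatial.transform import Rotation as R
def snap(n,fn):
    m=eyes.camera_model(n); p,d=eyes.snapshot(n)
    cv2.imwrite('pics/'+fn+'.png',p[:,:,::-1]); np.savez('pics/'+fn+'.npz',p=p,d=d,**{k:np.array(v) for k,v in m.items() if not isinstance(v,str)})
    return p,d,m
def load(fn):
    z=np.load('pics/'+fn+'.npz'); return z['p'],z['d'],z
def cloud(d,m):
    v,u=np.mgrid[0:d.shape[0],0:d.shape[1]]
    X=(u-m['cx'])/m['fx']*d; Y=-(v-m['cy'])/m['fy']*d
    P=np.stack([X,Y,-d],-1); T=np.array(m['pose'])
    return P@T[:3,:3].T+T[:3,3]
E
python3 - <<'E'
from h import *
s=r.get_state(); print(s)
for n in ['scene','side','wrist']:
    p,d,m=snap(n,n+'0'); print(n,m)
E
```

```text
pics
{'clock': 0.0, 'q': array([ 1.28681426,  0.6899725 , -0.19452034,  1.56631437,  0.15732022,
        0.90245355, -0.21511967]), 'qd': array([-0.00060503, -0.00012807,  0.00049385,  0.00083563, -0.00086107,
       -0.00016859,  0.00247064]), 'joint_torque': array([ 8.70824624e-05, -5.27559650e+01, -1.26709912e+00, -1.53426772e+01,
       -5.27233304e-02,  6.53602474e-03,  1.87804835e-04]), 'tool_pos': array([ 0.19507131, -0.59319024,  0.2629252 ]), 'eef_rot': array([ 9.87396762e-01,  1.58262011e-01, -2.03898754e-04, -8.53019785e-04]), 'contact_force': array([-0.33717403,  0.06141983, -0.23103732]), 'moment': array([0.01208957, 0.04656353, 0.00917057]), 'opening': 0.9996941361406617}
scene {'fx': 520.1806158223155, 'fy': 520.1806158223155, 'cx': 325.3416819450213, 'cy': 205.29877567465536, 'pose': array([[-0.59757235, -0.51713354,  0.61276438,  1.57410197],
       [ 0.80177212, -0.39328946,  0.44998319,  0.7584798 ],
       [ 0.00829237,  0.76019491,  0.64964216,  1.1619679 ],
       [ 0.        ,  0.        ,  0.        ,  1.        ]])}
side {'fx': 519.7529241548033, 'fy': 519.7529241548033, 'cx': 317.66258814952806, 'cy': 201.02853858644028, 'pose': array([[-0.78276287,  0.41393986, -0.46468923, -0.13021697],
       [-0.62210564, -0.50087885,  0.60175157,  0.92127352],
       [ 0.01633595,  0.76011457,  0.64958369,  1.07772155],
       [ 0.        ,  0.        ,  0.        ,  1.        ]])}
wrist {'fx': 339.90052376733655, 'fy': 339.90052376733655, 'cx': 319.84725841484794, 'cy': 198.5598228723821, 'pose': array([[ 0.31276037,  0.91494052,  0.25507802,  0.26130751],
       [-0.94983096,  0.30168065,  0.0825223 , -0.57180082],
       [-0.0014491 , -0.2680907 ,  0.96339259,  0.38350491],
       [ 0.        ,  0.        ,  0.        ,  1.        ]])}
```

View pics/scene0.png

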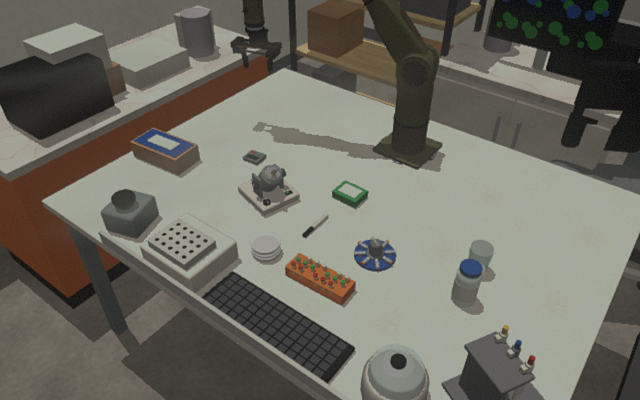

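View pics/side0.png

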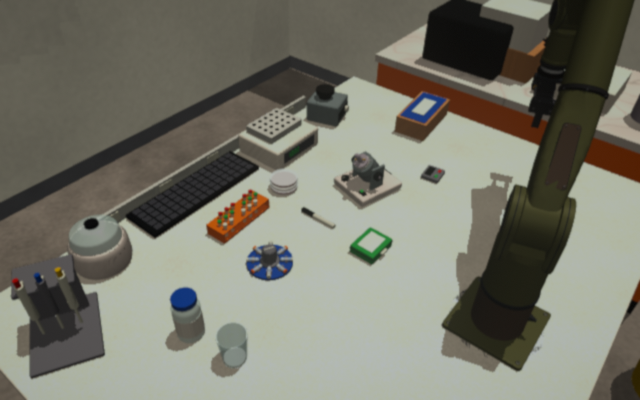

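View pics/wrist0.png

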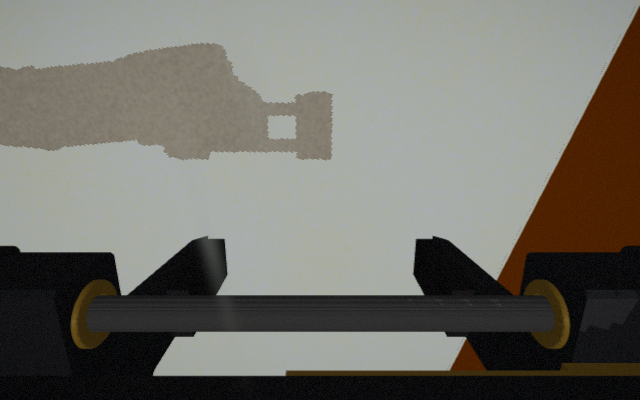

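The disc is at (376,253) in the scene view and (270,260) in the side view. The rotator is at (268,187) and (367,178). I'll measure both.

```bash
python3 - <<'E'
from h import *
for n,pts in [('scene0',dict(disc=(376,253),knob=(376,243),rot=(268,187),rack=(320,277),gb=(350,192),bottle=(470,268),beaker=(481,248),petri=(266,245),timer=(255,156))),('side0',dict(disc=(270,260),knob=(269,250),rot=(367,178),rack=(238,214),gb=(371,243),petri=(284,182),timer=(432,174)))]:
    p,d,m=load(n); C=cloud(d,m)
    for k,(u,v) in pts.items(): print(n,k,C[v,u].round(3),end=';')
    # blue plate
    hsv=cv2.cvtColor(p,cv2.COLOR_RGB2HSV)
    c=C[pts['disc'][1],pts['disc'][0]]
    mk=(np.linalg.norm(C[...,:2]-c[:2],axis=-1)<.09)&(C[...,2]>.004)&(C[...,2]<.1)
    q=C[mk]; print('\ndisc',len(q),q.min(0),q.max(0),(q.min(0)+q.max(0))/2)
    t=q[q[:,2]>.035]; print('knob',len(t),t.mean(0),t.min(0),t.max(0))
    x,y,w,h=[int(v) for v in (pts['disc'][0]-50,pts['disc'][1]-45,100,80)]
    cv2.imwrite(f'pics/{n}_disc.png',cv2.resize(p[y:y+h,x:x+w,::-1],None,fx=7,fy=7,interpolation=cv2.INTER_CUBIC))
    x,y=pts['rot'][0]-45,pts['rot'][1]-40
    cv2.imwrite(f'pics/{n}_rot.png',cv2.resize(p[y:y+80,x:x+100,::-1],None,fx=7,fy=7,interpolation=cv2.INTER_CUBIC))
E
```

```text
scene0 disc [0.594 0.231 0.032];scene0 knob [0.581 0.22  0.059];scene0 rot [ 0.587 -0.206  0.072];scene0 rack [0.776 0.156 0.037];scene0 gb [ 0.397 -0.001  0.029];scene0 bottle [0.578 0.509 0.135];scene0 beaker [0.408 0.482 0.057];scene0 petri [ 0.775 -0.051  0.041];scene0 timer [ 0.429 -0.416  0.021];
disc 1035 [0.50582555 0.15097646 0.00400586] [0.67261263 0.31295611 0.06346822] [0.58921909 0.23196629 0.03373704]
knob 153 [0.58407092 0.22064427 0.05198824] [0.56008398 0.19721245 0.03506994] [0.60064912 0.23985535 0.06346822]
side0 disc [0.562 0.232 0.036];side0 knob [-0.13   0.921  1.078];side0 rot [ 0.539 -0.196  0.072];side0 rack [0.76  0.156 0.038];side0 gb [ 0.388 -0.002  0.031];side0 petri [ 0.75  -0.04   0.045];side0 timer [ 0.42  -0.418  0.015];
disc 1443 [0.47450893 0.14442974 0.0040017 ] [0.65083181 0.31806307 0.06532991] [0.56267037 0.2312464  0.0346658 ]
knob 194 [0.57277927 0.22331651 0.05314619] [0.55614282 0.19875292 0.03556278] [0.59724691 0.24004671 0.06532991]
```

```bash
cd pics; python3 -c "
import cv2,numpy as np
a=[cv2.imread(f'{n}0_{k}.png') for k in ('disc','rot') for n in ('scene','side')]
b=np.vstack([np.hstack(a[:2]),np.hstack(a[2:])]);cv2.imwrite('mos.png',cv2.resize(b,(700,560)))"
```

```text
(no output)
```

View pics/mos.png

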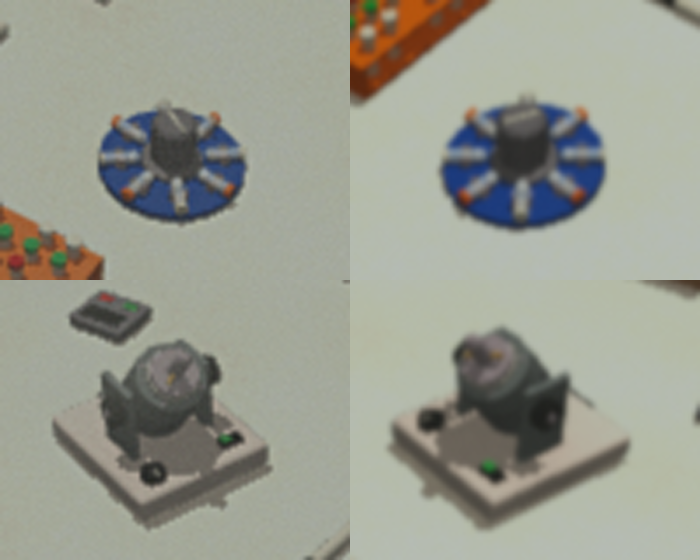

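```bash
python3 - <<'E'
from h import *
Q=[]
for n in ['scene0','side0']:
    p,d,m=load(n); C=cloud(d,m)
    mk=(d>0)&(np.linalg.norm(C[...,:2]-[.565,-.205],axis=-1)<.14)&(C[...,2]>.022)
    mk2=mk&(C[...,2]<.037)&(C[...,2]>.026)
    q=C[mk2]; rc=cv2.minAreaRect(q[:,:2].astype(np.float32)*1000); print(n,len(q),rc, np.percentile(q[:,2],[10,50,90]))
    t=C[mk&(C[...,2]>.11)]; print('top',len(t),t.mean(0),t.min(0),t.max(0))
    Q.append(C[mk])
    # crop normals: fit plane to flange points by RANSAC
    best=None;rng=np.random.default_rng(0)
    for _ in range(2000):
        a=t[rng.choice(len(t),3,False)];nn=np.cross(a[1]-a[0],a[2]-a[0]);l=np.linalg.norm(nn)
        if l<1e-5: continue
        nn/=l; nn*=np.sign(nn[2]); 
        if abs(np.degrees(np.arccos(nn[2]))-35)>10: continue
        i=abs((t-a[0])@nn)<.003
        if best is None or i.sum()>best[0]: best=(i.sum(),nn,t[i].mean(0))
    print(best)
E
```

```text
scene0 726 ((561.5473022460938, -232.08241271972656), (174.88125610351562, 152.88284301757812), 73.69556427001953) [0.02713934 0.03002397 0.03393856]
top 265 [ 0.57482898 -0.20504834  0.12512665] [ 0.5166354  -0.26348299  0.11002061] [ 0.61175795 -0.17284767  0.15783306]
(np.int64(94), array([ 0.47049076, -0.11188428,  0.87528301]), array([ 0.58323092, -0.21535321,  0.12439879]))
side0 917 ((557.0159912109375, -234.4154815673828), (178.4967041015625, 153.3125457763672), 74.2745132446289) [0.02807421 0.03161839 0.03488886]
top 324 [ 0.55471025 -0.2017698   0.12620433] [ 0.50519231 -0.26476881  0.11006227] [ 0.60199878 -0.16982992  0.16086525]
(np.int64(119), array([-0.24693055,  0.38384333,  0.88976941]), array([ 0.55035392, -0.20087922,  0.12225726]))
```

```bash
cat >> h.py <<'E'
U=np.array([.06]*3+[np.radians(6)]*3)
def go(pos,Rm,cmd=None):
    s=r.get_state(); p0,R0=(s['tool_pos'],R.from_quat(s['eef_rot'])) if cmd is None else cmd
    Rm=Rm if isinstance(Rm,R) else R.from_matrix(Rm)
    d=R0.inv().apply(np.array(pos)-p0); w=(R0.inv()*Rm).as_rotvec()
    print('delta',(np.r_[d,w]/U).round(3),'rot deg',np.degrees(np.linalg.norm(w)).round(1),'dist',np.linalg.norm(d).round(3))
def frame(z,xhint):
    z=np.array(z,float);z/=np.linalg.norm(z);x=np.array(xhint,float);x-=x@z*z;x/=np.linalg.norm(x)
    return np.stack([x,np.cross(z,x),z],1)
ang=np.radians(74); 
AX=np.array([np.sin(np.radians(35))*np.cos(ang),np.sin(np.radians(35))*np.sin(ang),np.cos(np.radians(35))])
E
python3 - <<'E'
from h import *
s=r.get_state(); R0=R.from_quat(s['eef_rot']).as_matrix()
T=eyes.camera_model('wrist')['pose']; print('cam in tool',R0.T@(T[:3,3]-s['tool_pos']), R0.T@T[:3,:3])
for n in ['scene0','side0']:
  p,d,m=load(n);T=np.array(m['pose']);
  c=np.array([.562,-.205,.13]);q=T[:3,:3].T@(c-T[:3,3]);print(m['cx']+m['fx']*q[0]/-q[2],m['cy']-m['fy']*q[1]/-q[2])
seat=np.array([.562,-.20,.125])
for xh in [(.95,.31,0),(.28,.96,0)]:
  go(seat+.15*AX,frame(-AX,xh))
E
```

```text
cam in tool [ 0.06953882  0.00013747 -0.12052244] [[ 1.62626917e-04  9.63425850e-01  2.67975009e-01]
 [ 9.99999973e-01 -1.11651466e-04 -2.05463203e-04]
 [-1.68028758e-04  2.67975035e-01 -9.63425842e-01]]
272.16791379975945 169.7514780522976
363.7918731425241 159.0995597034759
delta [ 8.663 -5.501  0.26  -4.983 -3.056  0.846] rot deg 35.4 dist 0.616
delta [ 8.663 -5.501  0.26  -2.862 -5.355 -8.943] rot deg 64.9 dist 0.616
```

Call:
servo_tool(
  deltas=[
    {"dx":0.9,"dy":-0.55,"dz":0,"ax":0,"ay":0,"az":0,"hand":70},
    {"dx":1.7,"dy":-1.1,"dz":0,"ax":-0.5,"ay":-0.3,"az":0.1},
    {"dx":2.6,"dy":-1.65,"dz":0,"ax":-1,"ay":-0.6,"az":0.2},
    {"dx":3.5,"dy":-2.2,"dz":0,"ax":-2,"ay":-1.2,"az":0.3},
    {"dx":4.3,"dy":-2.75,"dz":0,"ax":-3,"ay":-1.8,"az":0.4},
    {"dx":5.2,"dy":-3.3,"dz":0.1,"ax":-4,"ay":-2.4,"az":0.6},
    {"dx":6.1,"dy":-3.85,"dz":0.2,"ax":-5,"ay":-3,"az":0.8},
    {"dx":6.9,"dy":-4.4,"dz":0.26,"ax":-5,"ay":-3,"az":0.8},
    {"dx":7.8,"dy":-4.95,"dz":0.26,"ax":-5,"ay":-3,"az":0.8},
    {"dx":8.66,"dy":-5.5,"dz":0.26,"ax":-5,"ay":-3,"az":0.8},
  ],
)

```text
schema error: expected keys dx, dy, dz, ax, ay, az, hand
```

Call:
servo_tool(
  deltas=[
    {"dx":0.9,"dy":-0.55,"dz":0,"ax":0,"ay":0,"az":0,"hand":70},
    {"dx":1.7,"dy":-1.1,"dz":0,"ax":-0.5,"ay":-0.3,"az":0.1,"hand":70},
    {"dx":2.6,"dy":-1.65,"dz":0,"ax":-1,"ay":-0.6,"az":0.2,"hand":70},
    {"dx":3.5,"dy":-2.2,"dz":0,"ax":-2,"ay":-1.2,"az":0.3,"hand":70},
    {"dx":4.3,"dy":-2.75,"dz":0,"ax":-3,"ay":-1.8,"az":0.4,"hand":70},
    {"dx":5.2,"dy":-3.3,"dz":0.1,"ax":-4,"ay":-2.4,"az":0.6,"hand":70},
    {"dx":6.1,"dy":-3.85,"dz":0.2,"ax":-5,"ay":-3,"az":0.8,"hand":70},
    {"dx":6.9,"dy":-4.4,"dz":0.26,"ax":-5,"ay":-3,"az":0.8,"hand":70},
    {"dx":7.8,"dy":-4.95,"dz":0.26,"ax":-5,"ay":-3,"az":0.8,"hand":70},
    {"dx":8.66,"dy":-5.5,"dz":0.26,"ax":-5,"ay":-3,"az":0.8,"hand":70},
  ],
)

```text
clock: 1.4
tool_pos: [0.5457, -0.1656, 0.2484]
eef_rot: [0.947, 0.111, -0.112, 0.279]
contact_force: [0.2, -0.8, 0.1]
opening: 0.795
```

Call:
servo_tool(
  deltas=[
    {"dx":0,"dy":0,"dz":0,"ax":0,"ay":0,"az":0,"hand":70},
    {"dx":0,"dy":0,"dz":0,"ax":0,"ay":0,"az":0,"hand":70},
  ],
)

```text
clock: 1.65
tool_pos: [0.5439, -0.1687, 0.2487]
eef_rot: [0.947, 0.11, -0.113, 0.279]
contact_force: [-0.5, -0.5, -1.6]
opening: 0.791
```

```bash
python3 - <<'E'
from h import *
seat=np.array([.562,-.20,.125])
go(seat+.15*AX,frame(-AX,(.95,.31,0)))
p,d,m=snap('wrist','w1');s=r.get_state();print(s['q'].round(3),s['qd'].round(3),s['clock'],s['contact_force'])
E
```

```text
delta [ 0.792 -0.521 -0.569  0.037 -0.051  0.023] rot deg 0.4 dist 0.066
[-0.283  0.764  0.373  1.762  0.445  0.87  -1.655] [ 0.016 -0.007  0.009  0.01  -0.002 -0.    -0.   ] 1.7 [-0.15140876  0.85116189  0.47916007]
```

View pics/w1.png

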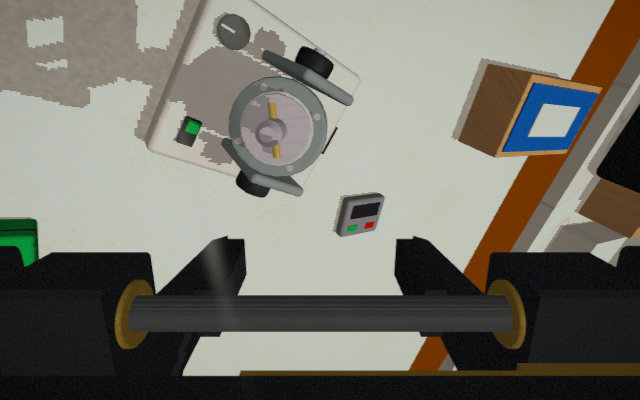

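The wrist view shows the flange centred near (277,129). The brass pin ends are near (272,110) and (277,152), and the spindle tip is near (268,131).

```bash
python3 - <<'E'
from h import *
p,d,m=load('w1');C=cloud(d,m)
c=p[60:190,200:360,::-1];cv2.imwrite('pics/w1c.png',cv2.resize(c,None,fx=5,fy=5,interpolation=cv2.INTER_CUBIC))
# flange plane
v,u=np.mgrid[0:400,0:640]
mk=(np.hypot(u-277,v-129)<50)&(d>0)
q=C[mk];px=np.stack([u[mk],v[mk]],1)
h=(q)@AX
print(np.histogram(h,bins=40))
hs=np.array([.562,-.2,.125])@AX; print('expected',hs)
# plane ransac
rng=np.random.default_rng(1);best=(0,)
for _ in range(3000):
    a=q[rng.choice(len(q),3,False)];n=np.cross(a[1]-a[0],a[2]-a[0]);l=np.linalg.norm(n)
    if l<1e-5: continue
    n/=l;n*=np.sign(n[2]);i=abs((q-a[0])@n)<.0015
    if i.sum()>best[0]:best=(i.sum(),n,i)
i=best[2];n=best[1]
for _ in range(3):
    c0=q[i].mean(0);n=np.linalg.svd(q[i]-c0)[2][2];n*=np.sign(n[2]);i=abs((q-c0)@n)<.0015
print('plane n',n,'tilt',np.degrees(np.arccos(n[2])),'az',np.degrees(np.arctan2(n[1],n[0])),c0,i.sum())
E
```

```text
(array([   2,    0,    0,    0,    0,    0,    1,   34,   28,   13,    0,
          0,    0,    0,    0,    0,    0,    4,   21,    6,    4,   10,
         18,   18,   22,   21,   28,   34,   55,   15, 2530, 1027, 1553,
       1457,  227,   22,   27,   26,  214,  383]), array([-0.10736229, -0.10162413, -0.09588598, -0.09014782, -0.08440967,
       -0.07867151, -0.07293336, -0.0671952 , -0.06145705, -0.0557189 ,
       -0.04998074, -0.04424259, -0.03850443, -0.03276628, -0.02702812,
       -0.02128997, -0.01555181, -0.00981366, -0.00407551,  0.00166265,
        0.0074008 ,  0.01313896,  0.01887711,  0.02461527,  0.03035342,
        0.03609158,  0.04182973,  0.04756788,  0.05330604,  0.05904419,
        0.06478235,  0.0705205 ,  0.07625866,  0.08199681,  0.08773497,
        0.09347312,  0.09921127,  0.10494943,  0.11068758,  0.11642574,
        0.12216389]))
expected 0.0809742838031149
plane n [0.15106128 0.55091147 0.82077832] tilt 34.83721777874303 az 74.66624079773484 [ 0.567637   -0.20721475  0.1151956 ] 2893
```

View pics/w1c.png

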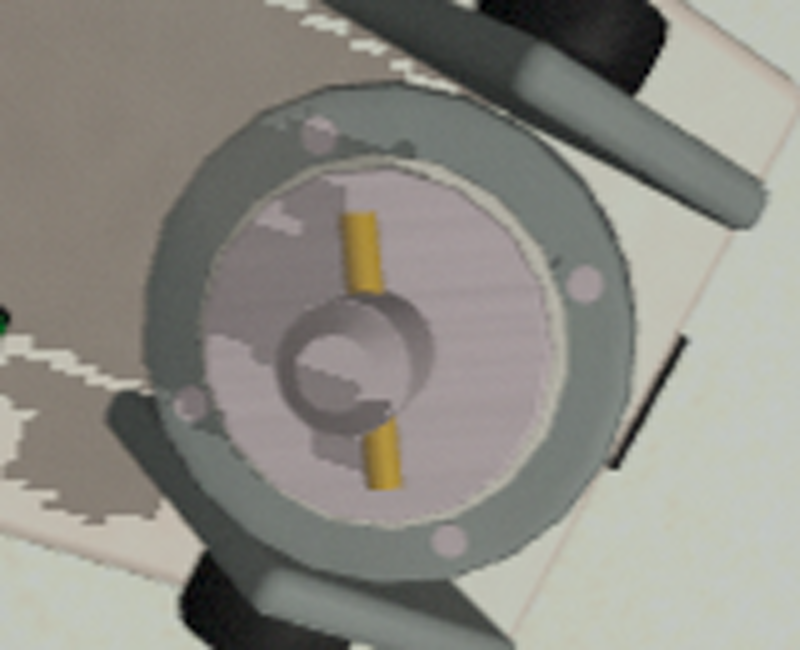

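```bash
sed -i 's/np.radians(74); /np.radians(74.5)/' h.py; python3 - <<'E'
from h import *
print(AX)
p,d,m=load('w1');C=cloud(d,m);T=m['pose']
def ray(u,v): return T[:3,:3]@np.array([(u-m['cx'])/m['fx'],-(v-m['cy'])/m['fy'],-1])
def hit(u,v,h): D=ray(u,v);o=T[:3,3];return o+D*(h-o@AX)/(D@AX)
g=lambda x,y:(x/5+200-.4,y/5+60-.4)
# flange pts
f=[g(*a) for a in [(290,230),(450,230),(500,330),(440,450),(300,460),(250,310)]]
hf=np.median([C[int(round(v)),int(round(u))]@AX for u,v in f]);print([round(float(C[int(round(v)),int(round(u))]@AX),4) for u,v in f])
t=g(347,372);ht=np.median([C[int(t[1])+a,int(t[0])+b]@AX for a in(-2,0,2) for b in (-2,0,2)]);print('tip-h',ht-hf)
seat=hit(*g(382,341),hf);print('seat',seat)
tip=hit(*t,hf+.038);print('seat from tip',tip-.038*AX)
a,b=hit(*g(360,212),hf+.0075),hit(*g(386,490),hf+.0075)
print('pin',(a+b)/2-.0075*AX,'len',np.linalg.norm(a-b),'dir',(b-a)/np.linalg.norm(b-a))
# ellipse fit of flange rim via threshold: rim points
rim=[(203,345),(230,250),(285,190),(350,166),(430,165),(500,200),(550,260),(562,340),(550,410),(520,460),(470,505),(400,525),(320,508),(260,465),(222,420)]
P=np.array([hit(*g(*a),hf) for a in rim]);X=frame(AX,(1,0,0));q=(P-seat)@X[:,:2]
A=np.c_[2*q,np.ones(len(q))];s=np.linalg.lstsq(A,(q**2).sum(1),rcond=None)[0];print('circ',s[:2],np.sqrt(s[2]+s[:2]@s[:2]),seat+X[:,:2]@s[:2])
E
```

```text
[0.15328164 0.55271572 0.81915204]
[0.0804, 0.0778, 0.0785, 0.08, 0.0792, 0.0786]
tip-h 0.03784098384532998
seat [ 0.56972857 -0.19999973  0.12471224]
seat from tip [ 0.56893048 -0.2006485   0.12529933]
pin [ 0.56852095 -0.19994912  0.12490406] len 0.036119153297512765 dir [-0.93255148 -0.19330168  0.30492983]
circ [-0.00054623 -0.00059969] 0.02436741993924526 [ 0.56918879 -0.20045001  0.12511706]
```

```bash
cat >> h.py <<'E'
SEAT=np.array([.569,-.2002,.125]);PIN=np.array([-.9326,-.1933,.3049])
E
python3 - <<'E'
from h import *
go([.578,.222,.22],frame((0,0,-1),(.28,.96,0)))
E
```

```text
delta [ 1.621 -5.441 -3.309  3.162  5.239 -9.771] rot deg 69.2 dist 0.394
```

Call:
servo_tool(
  deltas=[
    {"dx":0.2,"dy":-0.7,"dz":-0.42,"ax":0.4,"ay":0.65,"az":-1.2,"hand":70},
    {"dx":0.4,"dy":-1.36,"dz":-0.83,"ax":0.79,"ay":1.31,"az":-2.44,"hand":70},
    {"dx":0.6,"dy":-2.04,"dz":-1.24,"ax":1.19,"ay":1.97,"az":-3.66,"hand":70},
    {"dx":0.8,"dy":-2.72,"dz":-1.65,"ax":1.58,"ay":2.62,"az":-4.88,"hand":70},
    {"dx":1.0,"dy":-3.4,"dz":-2.07,"ax":1.98,"ay":3.27,"az":-6.1,"hand":70},
    {"dx":1.2,"dy":-4.08,"dz":-2.48,"ax":2.37,"ay":3.93,"az":-7.33,"hand":70},
    {"dx":1.42,"dy":-4.76,"dz":-2.9,"ax":2.77,"ay":4.58,"az":-8.55,"hand":70},
    {"dx":1.62,"dy":-5.44,"dz":-3.31,"ax":3.16,"ay":5.24,"az":-9.77,"hand":70},
    {"dx":1.62,"dy":-5.44,"dz":-3.31,"ax":3.16,"ay":5.24,"az":-9.77,"hand":70},
    {"dx":1.62,"dy":-5.44,"dz":-3.31,"ax":3.16,"ay":5.24,"az":-9.77,"hand":70},
  ],
)

```text
clock: 2.95
tool_pos: [0.5785, 0.2205, 0.2202]
eef_rot: [0.8, 0.599, -0.0, 0.001]
contact_force: [-0.2, 1.0, 0.4]
opening: 0.792
```

```bash
python3 - <<'E'
from h import *
go([.578,.222,.22],frame((0,0,-1),(.28,.96,0)))
p,d,m=snap('wrist','w2');s=r.get_state();print(s['q'].round(3),s['qd'].round(3),s['clock'],s['contact_force'])
E
```

```text
delta [ 0.022 -0.015  0.004  0.016  0.017 -0.013] rot deg 0.2 dist 0.002
[-0.28   0.74  -0.287  1.625  0.269  0.815 -0.967] [-0.004 -0.002 -0.002 -0.004 -0.004 -0.004  0.002] 3.0 [-0.92754357  0.38143384  0.79132829]
```

View pics/w2.png

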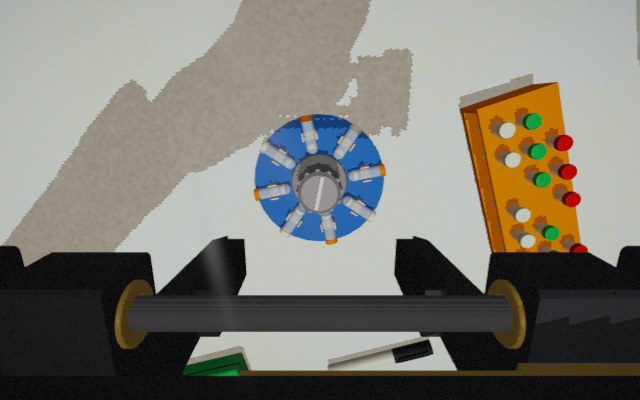

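The disc is in view with the knob top at about (320,193). The white line runs from about (323,178) to (317,209).

```bash
python3 - <<'E'
from h import *
p,d,m=load('w2');C=cloud(d,m);T=m['pose']
cv2.imwrite('pics/w2c.png',cv2.resize(p[110:245,250:390,::-1],None,fx=5,fy=5,interpolation=cv2.INTER_CUBIC))
v,u=np.mgrid[0:400,0:640]
mk=(np.hypot(u-320,v-180)<90)
top=mk&(C[...,2]>.05)&(C[...,2]<.07);q=C[top]
print('top',len(q),np.median(q[:,2]),(q.min(0)+q.max(0))/2,cv2.minEnclosingCircle(q[abs(q[:,2]-.058)<.006][:,:2].astype(np.float32)*1000))
hsv=cv2.cvtColor(p,cv2.COLOR_RGB2HSV)
bl=mk&(hsv[...,0]>100)&(hsv[...,0]<125)&(hsv[...,1]>120)
cc=max(cv2.findContours(bl.astype(np.uint8),cv2.RETR_EXTERNAL,cv2.CHAIN_APPROX_NONE)[0],key=len)
def hit(u,v,z): 
    D=np.stack([(u-m['cx'])/m['fx'],-(v-m['cy'])/m['fy'],-np.ones_like(u)],-1)@T[:3,:3].T;o=T[:3,3];return o+D*((z-o[2])/D[...,2:3])
h=cv2.convexHull(cc)[:,0].astype(float);P=hit(h[:,0],h[:,1],.008);print('plate z',np.median(C[bl][:,2]),cv2.minEnclosingCircle(P[:,:2].astype(np.float32)*1000))
# white line: bright pixels on the top
g=p.astype(int).sum(2)
core=(np.hypot(u-320,v-193)<17);L=core&(g>np.percentile(g[core],85))
P=hit(u[L].astype(float),v[L].astype(float),.0585);dv=np.linalg.svd(P-P.mean(0))[2][0];print('line',P.mean(0),dv,np.degrees(np.arctan2(dv[1],dv[0])),L.sum(),np.linalg.svd(P-P.mean(0))[1])
s=r.get_state();print(R.from_quat(s['eef_rot']).as_matrix()[:,0])
E
```

```text
top 1556 0.0572530542297692 [0.57688264 0.21558485 0.05509949] ((576.80224609375, 215.32293701171875), 20.716516494750977)
plate z 0.007539421413962744 ((604.898681640625, 200.72921752929688), 55.51573181152344)
line [0.57739144 0.21586715 0.0585    ] [-4.60348690e-01 -8.87738184e-01 -2.11885081e-28] -117.4096101480457 133 [9.83659690e-02 1.14048617e-02 2.48072008e-15]
[ 0.28116057  0.95965938 -0.0016116 ]
```

View pics/w2c.png

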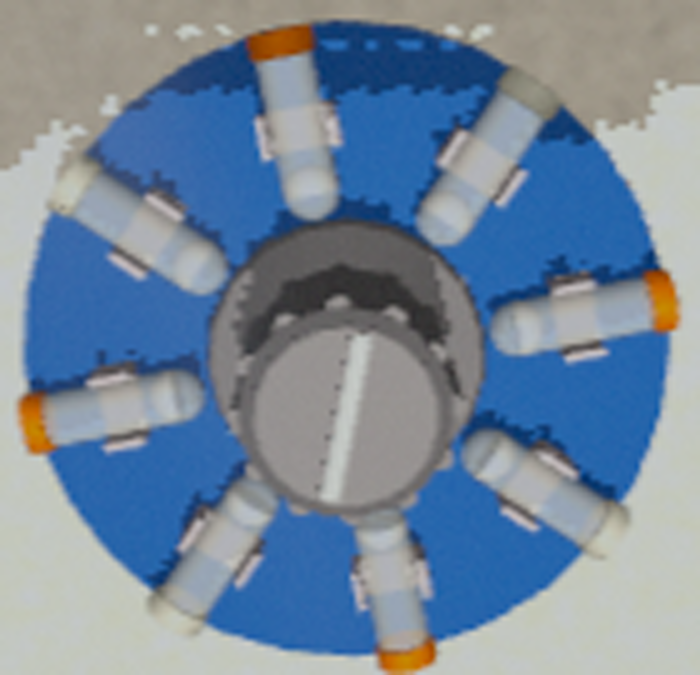

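```bash
cat >> h.py <<'E'
XF=np.array([np.cos(ang),np.sin(ang),0]); RF=frame(-AX,XF)
E
python3 - <<'E'
from h import *
a=RF.T@PIN; af=np.degrees(np.arctan2(a[1],a[0]))%180; psi=np.radians(62.8+af); print(af,np.degrees(psi),a)
G=frame((0,0,-1),(np.cos(psi),np.sin(psi),0))
go([.577,.2155,.12],G);go([.577,.2155,.051],G)
E
```

```text
57.88623547419395 120.68623547419396 [-5.31621120e-01 -8.47024583e-01  3.09438064e-05]
delta [-8.600e-02 -3.000e-03  1.672e+00  1.000e-02  2.200e-02 -7.836e+00] rot deg 47.0 dist 0.1
delta [-8.400e-02 -6.000e-03  2.822e+00  1.000e-02  2.200e-02 -7.836e+00] rot deg 47.0 dist 0.169
```

Call:
servo_tool(
  deltas=[
    {"dx":-0.08,"dy":0,"dz":0.4,"ax":0,"ay":0,"az":-1.5,"hand":70},
    {"dx":-0.08,"dy":0,"dz":0.8,"ax":0,"ay":0,"az":-3.0,"hand":70},
    {"dx":-0.08,"dy":0,"dz":1.2,"ax":0,"ay":0,"az":-4.5,"hand":70},
    {"dx":-0.08,"dy":0,"dz":1.6,"ax":0,"ay":0,"az":-6.0,"hand":70},
    {"dx":-0.08,"dy":0,"dz":1.67,"ax":0,"ay":0,"az":-7.2,"hand":70},
    {"dx":-0.08,"dy":0,"dz":1.67,"ax":0.01,"ay":0.02,"az":-7.84,"hand":70},
    {"dx":-0.08,"dy":0,"dz":1.67,"ax":0.01,"ay":0.02,"az":-7.84,"hand":70},
  ],
)

```text
clock: 3.88
tool_pos: [0.5775, 0.2171, 0.1202]
eef_rot: [0.494, 0.869, 0.001, -0.0]
contact_force: [-0.5, -0.5, 0.4]
opening: 0.797
```

```bash
python3 - <<'E'
from h import *
psi=np.radians(120.7)
G=frame((0,0,-1),(np.cos(psi),np.sin(psi),0))
go([.577,.2155,.051],G)
p,d,m=snap('wrist','w3');s=r.get_state();print(s['q'].round(3),s['clock'],s['contact_force'])
E
```

```text
delta [-0.02  -0.021  1.153  0.008 -0.007  0.008] rot deg 0.1 dist 0.069
[-0.187  0.899 -0.45   1.692  0.568  0.683 -0.403] 3.925 [-0.01165914 -0.01568513 -0.35542516]
```

View pics/w3.png

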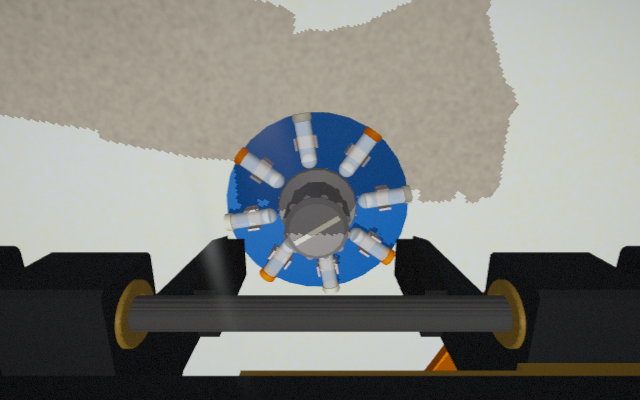

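```bash
python3 - <<'E'
from h import *
p,d,m=load('w3');C=cloud(d,m);T=m['pose']
cv2.imwrite('pics/w3c.png',cv2.resize(p[180:270,265:370,::-1],None,fx=6,fy=6,interpolation=cv2.INTER_CUBIC))
v,u=np.mgrid[0:400,0:640]
mk=(np.hypot(u-318,v-225)<40)&(abs(C[...,2]-.058)<.006);q=C[mk]
print(cv2.minEnclosingCircle(q[:,:2].astype(np.float32)*1000),np.median(q[:,2]),(q.min(0)+q.max(0))/2)
E
```

```text
((576.907470703125, 215.14903259277344), 20.980796813964844) 0.05729393640084446 [0.57699425 0.21541793 0.05590722]
```

View pics/w3c.png

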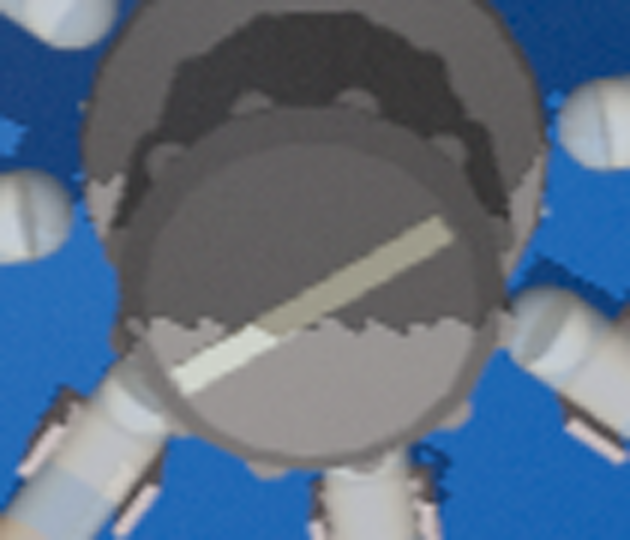

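Call:
servo_tool(
  deltas=[
    {"dx":-0.02,"dy":-0.02,"dz":0.4,"ax":0,"ay":0,"az":0,"hand":70},
    {"dx":-0.02,"dy":-0.02,"dz":0.8,"ax":0,"ay":0,"az":0,"hand":70},
    {"dx":-0.02,"dy":-0.02,"dz":1.15,"ax":0,"ay":0,"az":0,"hand":70},
    {"dx":-0.02,"dy":-0.02,"dz":1.15,"ax":0,"ay":0,"az":0,"hand":70},
    {"dx":-0.02,"dy":-0.02,"dz":1.15,"ax":0,"ay":0,"az":0,"hand":45},
    {"dx":-0.02,"dy":-0.02,"dz":1.15,"ax":0,"ay":0,"az":0,"hand":36},
    {"dx":-0.02,"dy":-0.02,"dz":1.15,"ax":0,"ay":0,"az":0,"hand":30},
    {"dx":-0.02,"dy":-0.02,"dz":1.15,"ax":0,"ay":0,"az":0,"hand":30},
    {"dx":-0.02,"dy":-0.02,"dz":1.15,"ax":0,"ay":0,"az":0,"hand":30},
    {"dx":-0.02,"dy":-0.02,"dz":1.15,"ax":0,"ay":0,"az":0,"hand":30},
  ],
  newtons=40,
)

```text
clock: 5.18
tool_pos: [0.5766, 0.2174, 0.0518]
eef_rot: [0.493, 0.87, 0.001, -0.001]
contact_force: [-1.8, -1.0, 5.3]
opening: 0.426
```

```bash
python3 - <<'E'
from h import *
s=r.get_state();print(s['tool_pos'],s['opening']*88.1,s['contact_force'],s['moment'],s['clock'],s['q'].round(2))
# disc in tool (assume TCP z .051 -> underside 51mm ahead)
h=s['tool_pos'][2]; print(h)
up=s['tool_pos']+[0,0,.2]
Rc=R.from_quat(s['eef_rot'])
for off in (.06,.045,.03): print(off,SEAT+AX*(h+off))
go(SEAT+AX*(h+.075),RF)
E
```

```text
[0.57664557 0.2173572  0.05178045] 37.51450977480041 [-1.78502891 -1.04443537  5.27010391] [-0.38379254  0.47759906  0.0548259 ] 5.175 [-0.22  1.   -0.39  1.71  0.63  0.56 -0.45]
0.05178044996124076
0.06 [ 0.58613389 -0.13841719  0.21656518]
0.045 [ 0.58383467 -0.14670792  0.2042779 ]
0.03 [ 0.58153544 -0.15499866  0.19199062]
delta [-5.064 -2.803 -2.965  2.365 -5.529  7.488] rot deg 57.6 dist 0.39
```

Call:
servo_tool(
  deltas=[
    {"dx":0,"dy":0,"dz":-0.2,"ax":0,"ay":0,"az":0,"hand":30},
    {"dx":0,"dy":0,"dz":-0.7,"ax":0,"ay":0,"az":0,"hand":30},
    {"dx":0,"dy":0,"dz":-1.3,"ax":0,"ay":0,"az":0,"hand":30},
    {"dx":0,"dy":0,"dz":-1.9,"ax":0,"ay":0,"az":0,"hand":30},
    {"dx":0,"dy":0,"dz":-2.4,"ax":0,"ay":0,"az":0,"hand":30},
    {"dx":0,"dy":0,"dz":-2.5,"ax":0,"ay":0,"az":0,"hand":30},
    {"dx":0,"dy":0,"dz":-2.5,"ax":0,"ay":0,"az":0,"hand":30},
  ],
)

```text
clock: 6.05
tool_pos: [0.5767, 0.2169, 0.2009]
eef_rot: [0.493, 0.87, 0.001, -0.001]
contact_force: [0.2, -1.0, -2.3]
opening: 0.425
```

```bash
python3 - <<'E'
from h import *
s=r.get_state();print(s['tool_pos'],s['opening']*88.1,s['contact_force'],s['moment'],s['clock'],s['q'].round(2))
go(SEAT+AX*(.0518+.075)+.0018*RF[:,0],RF)
p,d,m=snap('wrist','w4')
E
```

```text
[0.57666583 0.21689085 0.20089037] 37.461823176443886 [ 0.21762154 -1.02837805 -2.2671623 ] [-0.0339503  -0.12104109  0.00911291] 6.05 [-0.15  0.79 -0.52  1.65  0.49  0.84 -0.34]
delta [-5.045 -2.784 -0.465  2.365 -5.534  7.487] rot deg 57.6 dist 0.347
```

View pics/w4.png

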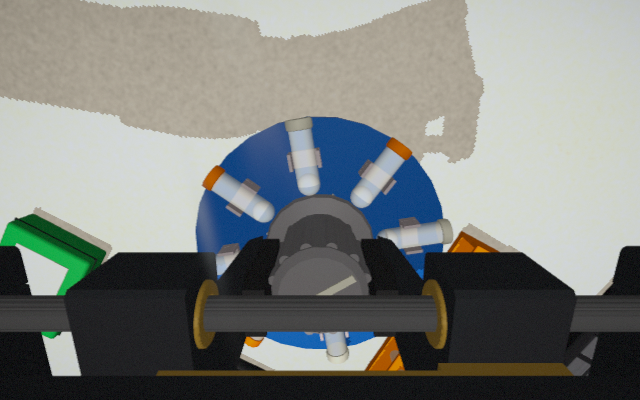

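The disc is held with the knob between the fingers and the line unchanged at about (335,287). Next I carry it to above the spindle.

Call:
servo_tool(
  deltas=[
    {"dx":-0.5,"dy":-0.28,"dz":-0.05,"ax":0.24,"ay":-0.55,"az":0.75,"hand":30},
    {"dx":-1.0,"dy":-0.56,"dz":-0.09,"ax":0.47,"ay":-1.11,"az":1.5,"hand":30},
    {"dx":-1.6,"dy":-0.9,"dz":-0.14,"ax":0.77,"ay":-1.8,"az":2.43,"hand":30},
    {"dx":-2.2,"dy":-1.22,"dz":-0.2,"ax":1.04,"ay":-2.43,"az":3.3,"hand":30},
    {"dx":-2.8,"dy":-1.55,"dz":-0.26,"ax":1.32,"ay":-3.1,"az":4.2,"hand":30},
    {"dx":-3.4,"dy":-1.88,"dz":-0.32,"ax":1.6,"ay":-3.75,"az":5.1,"hand":30},
    {"dx":-4.0,"dy":-2.21,"dz":-0.37,"ax":1.88,"ay":-4.4,"az":5.95,"hand":30},
    {"dx":-4.6,"dy":-2.55,"dz":-0.43,"ax":2.15,"ay":-5.05,"az":6.85,"hand":30},
    {"dx":-5.05,"dy":-2.78,"dz":-0.47,"ax":2.37,"ay":-5.53,"az":7.49,"hand":30},
    {"dx":-5.05,"dy":-2.78,"dz":-0.47,"ax":2.37,"ay":-5.53,"az":7.49,"hand":30},
  ],
)

```text
clock: 7.35
tool_pos: [0.5887, -0.1304, 0.2268]
eef_rot: [0.76, 0.576, -0.241, 0.181]
contact_force: [-0.1, -0.0, -3.4]
opening: 0.425
```

Call:
servo_tool(
  deltas=[
    {"dx":0,"dy":0,"dz":0,"ax":0,"ay":0,"az":0,"hand":30},
    {"dx":0,"dy":0,"dz":0,"ax":0,"ay":0,"az":0,"hand":30},
  ],
)

```text
clock: 7.6
tool_pos: [0.5894, -0.1268, 0.2279]
eef_rot: [0.759, 0.578, -0.239, 0.181]
contact_force: [-0.1, 0.9, -1.5]
opening: 0.424
```

```bash
python3 - <<'E'
from h import *
s=r.get_state();print(s['tool_pos'],s['opening']*88.1,s['contact_force'],s['moment'],s['clock'],s['q'].round(2))
go(SEAT+AX*(.0518+.075)+.0018*RF[:,0],RF)
p,d,m=snap('wrist','w5')
for n,(x,y) in dict(scene=(220,110),side=(310,110)).items():
    p,d,m=snap(n,n+'5'); cv2.imwrite(f'pics/{n}5c.png',cv2.resize(p[y:y+100,x:x+110,::-1],None,fx=6,fy=6,interpolation=cv2.INTER_CUBIC))
E
cd pics; python3 -c "
import cv2,numpy as np
b=np.vstack([cv2.imread('w5.png')[:, :],cv2.resize(np.hstack([cv2.imread('scene5c.png'),cv2.imread('side5c.png')]),(640,291))]);cv2.imwrite('m5.png',cv2.resize(b,(555,600)))"
```

```text
[ 0.58944116 -0.12681636  0.22790305] 37.36802822531464 [-0.14191822  0.87531895 -1.53049906] [ 0.82195233 -0.36884721  0.01565353] 7.6 [-0.13  0.81 -0.    1.61  0.64  1.08 -0.82]
delta [-0.026 -0.002  0.02   0.001 -0.023  0.024] rot deg 0.2 dist 0.002
```

View pics/m5.png

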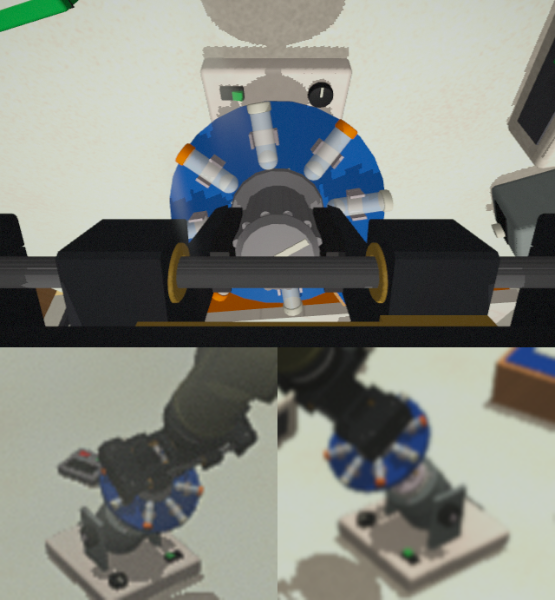

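Disc is held above the spindle. Before lowering, I'll check its axis and centre from the wrist depth.

```bash
cat >> h.py <<'E'
def plate(fn):
    p,d,m=load(fn);C=cloud(d,m)
    hsv=cv2.cvtColor(p,cv2.COLOR_RGB2HSV)
    bl=(hsv[...,0]>100)&(hsv[...,0]<125)&(hsv[...,1]>120)&(d>0)&(d<.5)
    bl[:, :150]=0; bl[:,470:]=0
    q=C[bl];i=np.ones(len(q),bool)
    for k in range(6):
        c=q[i].mean(0);n=np.linalg.svd(q[i]-c,full_matrices=False)[2][2];n*=np.sign(n[2]);e=abs((q-c)@n);i=e<max(.002,np.percentile(e,60) if k<3 else .002)
    print(fn,'n',n.round(4),'vs axis deg',np.degrees(np.arccos(n@AX)).round(2),'plate top h above seat mm',((c-SEAT)@AX*1000).round(1),i.sum(),len(q))
    return q[i],n,c,bl,m
def rimfit(fn,hz=None):
    q,n,c,bl,m=plate(fn);T=np.array(m['pose'])
    # rim: hull contour of blue in upper half
    cc=max(cv2.findContours(bl.astype(np.uint8),cv2.RETR_EXTERNAL,cv2.CHAIN_APPROX_NONE)[0],key=len)
    h=cv2.convexHull(cc)[:,0].astype(float)
    D=np.stack([(h[:,0]-m['cx'])/m['fx'],-(h[:,1]-m['cy'])/m['fy'],-np.ones(len(h))],-1)@T[:3,:3].T;o=T[:3,3]
    P=o+D*(((c-o)@n)/(D@n))[:,None]
    X=frame(n,(1,0,0));z=(P-c)@X[:,:2]
    ok=np.ones(len(z),bool)
    for _ in range(8):
        A=np.c_[2*z[ok]];b=(z[ok]**2).sum(1)
        s=np.linalg.lstsq(np.c_[A,np.ones(ok.sum())],b,rcond=None)[0];rr=np.sqrt(s[2]+s[:2]@s[:2]);e=abs(np.linalg.norm(z-s[:2],axis=1)-rr);ok=e<max(.0012,np.percentile(e,60))
    cen=c+X[:,:2]@s[:2];print('rim R',rr,'centre',cen,'off axis (RF frame mm)',(RF.T@(cen-SEAT)*1000).round(1),ok.sum(),len(ok))
E
python3 - <<'E'
from h import *
rimfit('w3');rimfit('w5')
E
```

```text
w3 n [-1.e-04  3.e-04  1.e+00] vs axis deg 34.98 plate top h above seat mm 137.6 12159 12415
rim R 0.055921931207207426 centre [0.5684121  0.21300662 0.00753605] off axis (RF frame mm) [ 393.4 -111.  -132.1] 17 28
w5 n [0.1521 0.5504 0.8209] vs axis deg 0.18 plate top h above seat mm 84.1 14855 15107
rim R 0.029019423823178084 centre [ 0.55369228 -0.12577432  0.18021466] off axis (RF frame mm) [ 23.7 -34.6 -84. ] 13 22
```

Disc axis is within 0.2° of the drive axis, with the underside about 76 mm above the seat. Starting the descent gently.

Call:
servo_tool(
  deltas=[
    {"dx":-0.03,"dy":0,"dz":0.2,"ax":0,"ay":-0.02,"az":0.02,"hand":30},
    {"dx":-0.03,"dy":0,"dz":0.4,"ax":0,"ay":-0.02,"az":0.02,"hand":30},
    {"dx":-0.03,"dy":0,"dz":0.55,"ax":0,"ay":-0.02,"az":0.02,"hand":30},
    {"dx":-0.03,"dy":0,"dz":0.65,"ax":0,"ay":-0.02,"az":0.02,"hand":30},
    {"dx":-0.03,"dy":0,"dz":0.75,"ax":0,"ay":-0.02,"az":0.02,"hand":30},
    {"dx":-0.03,"dy":0,"dz":0.8,"ax":0,"ay":-0.02,"az":0.02,"hand":30},
    {"dx":-0.03,"dy":0,"dz":0.8,"ax":0,"ay":-0.02,"az":0.02,"hand":30},
  ],
)

```text
clock: 8.62
tool_pos: [0.5814, -0.1558, 0.1894]
eef_rot: [0.76, 0.577, -0.24, 0.182]
contact_force: [-1.9, 1.5, -6.1]
opening: 0.423
```

```bash
cat >> h.py <<'E'
def st():
    s=r.get_state();f=RF.T@s['contact_force'];t=RF.T@s['moment'];x=RF.T@(s['tool_pos']-SEAT)*1000
    print('clk',s['clock'],'open',round(s['opening']*88.1,1),'F tool',f.round(2),'M tool',t.round(3),'tcp rel seat mm (tool axes)',x.round(1),'underside h',round(-x[2]-51.8,1))
E
python3 - <<'E'
from h import *
st();go(SEAT+AX*(.0518+.02)+.0018*RF[:,0],RF)
E
```

```text
clk 8.625 open 37.3 F tool [ 4.25 -2.17  4.48] M tool [0.259 1.628 0.054] tcp rel seat mm (tool axes) [  0.8   0.1 -79.2] underside h 27.4
delta [ 0.017 -0.001  0.123 -0.011  0.003 -0.013] rot deg 0.1 dist 0.007
```

Call:
servo_tool(
  deltas=[
    {"dx":0.02,"dy":0,"dz":0.1,"ax":0,"ay":0,"az":0,"hand":30},
    {"dx":0.02,"dy":0,"dz":0.18,"ax":0,"ay":0,"az":0,"hand":30},
    {"dx":0.02,"dy":0,"dz":0.25,"ax":0,"ay":0,"az":0,"hand":30},
    {"dx":0.02,"dy":0,"dz":0.25,"ax":0,"ay":0,"az":0,"hand":30},
  ],
)

```text
clock: 9.12
tool_pos: [0.5787, -0.1641, 0.1765]
eef_rot: [0.76, 0.576, -0.241, 0.182]
contact_force: [-3.5, 2.0, -5.7]
opening: 0.428
```

```bash
python3 - <<'E'
from h import *
st();go(SEAT+AX*(.0518+.012)+.0018*RF[:,0],RF)
E
```

```text
clk 9.125 open 37.7 F tool [ 4.05 -3.9   4.13] M tool [0.797 1.476 0.061] tcp rel seat mm (tool axes) [  1.1  -0.3 -63.6] underside h 11.8
delta [ 0.012  0.004 -0.004 -0.022  0.018 -0.018] rot deg 0.2 dist 0.001
```

Call:
servo_tool(
  deltas=[
    {"dx":0.02,"dy":-0.01,"dz":0.03,"ax":0,"ay":0,"az":0,"hand":30},
    {"dx":0.02,"dy":-0.01,"dz":0.06,"ax":0,"ay":0,"az":0,"hand":30},
    {"dx":0.02,"dy":-0.01,"dz":0.09,"ax":0,"ay":0,"az":0,"hand":30},
    {"dx":0.02,"dy":-0.01,"dz":0.09,"ax":0,"ay":0,"az":0,"hand":30},
  ],
)

```text
clock: 9.62
tool_pos: [0.5782, -0.1662, 0.1721]
eef_rot: [0.76, 0.576, -0.24, 0.183]
contact_force: [-3.9, 1.3, -1.2]
opening: 0.424
```

```bash
python3 - <<'E'
from h import *
st();go(SEAT+AX*(.0518+.0)+.0018*RF[:,0],RF);rimfit
p,d,m=snap('wrist','w6');plate('w6')
E
```

```text
clk 9.625 open 37.4 F tool [ 0.87 -4.11  0.84] M tool [0.884 0.826 0.064] tcp rel seat mm (tool axes) [  1.8  -0.2 -58.8] underside h 7.0
delta [-0.     0.004  0.117 -0.009  0.022 -0.024] rot deg 0.2 dist 0.007
w6 n [0.1553 0.5541 0.8179] vs axis deg 0.16 plate top h above seat mm 14.7 14989 15279
```

View pics/w6.png

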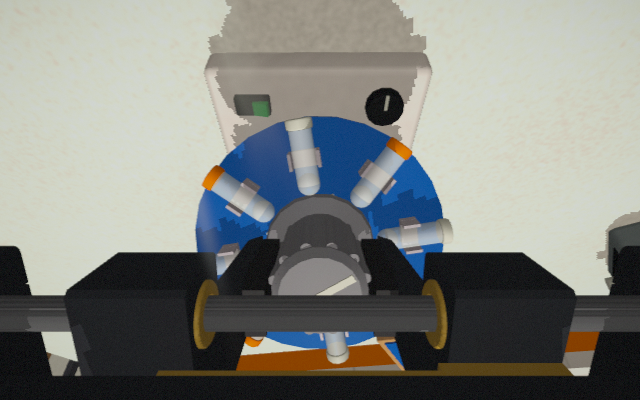

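Call:
servo_tool(
  deltas=[
    {"dx":0.0,"dy":-0.01,"dz":0.015,"ax":0,"ay":0,"az":0,"hand":30},
    {"dx":0.0,"dy":-0.01,"dz":0.03,"ax":0,"ay":0,"az":0,"hand":30},
    {"dx":0.0,"dy":-0.01,"dz":0.03,"ax":0,"ay":0,"az":0,"hand":30},
  ],
)

```text
clock: 10.05
tool_pos: [0.5778, -0.1669, 0.1707]
eef_rot: [0.76, 0.576, -0.24, 0.183]
contact_force: [-2.3, 0.0, -1.7]
opening: 0.425
```

```bash
python3 - <<'E'
from h import *
st();p,d,m=snap('wrist','w7');plate('w7');st()
E
```

```text
clk 10.05 open 37.4 F tool [ 0.46 -2.21  1.71] M tool [0.501 0.662 0.044] tcp rel seat mm (tool axes) [  2.   -0.4 -57.2] underside h 5.4
w7 n [0.1541 0.555  0.8175] vs axis deg 0.17 plate top h above seat mm 13.2 15005 15280
clk 10.1 open 37.2 F tool [ 0.11 -2.64  1.81] M tool [0.542 0.65  0.065] tcp rel seat mm (tool axes) [  2.1  -0.4 -57.2] underside h 5.4
```

The underside is at about 5.3 mm, below the 8 mm rest height, with no axial push back. The pin is in the slot, so I keep lowering.

Call:
servo_tool(
  deltas=[
    {"dx":0.0,"dy":-0.01,"dz":0.03,"ax":0,"ay":0,"az":0,"hand":30},
    {"dx":0.0,"dy":-0.01,"dz":0.05,"ax":0,"ay":0,"az":0,"hand":30},
    {"dx":0.0,"dy":-0.01,"dz":0.07,"ax":0,"ay":0,"az":0,"hand":30},
    {"dx":0.0,"dy":-0.01,"dz":0.07,"ax":0,"ay":0,"az":0,"hand":30},
  ],
)

```text
clock: 10.6
tool_pos: [0.5768, -0.1687, 0.167]
eef_rot: [0.76, 0.576, -0.239, 0.183]
contact_force: [-1.0, -0.2, -2.5]
opening: 0.424
```

```bash
python3 - <<'E'
from h import *
st();p,d,m=snap('wrist','w8');plate('w8');st()
E
```

```text
clk 10.6 open 37.4 F tool [ 1.03 -0.91  2.33] M tool [-0.104  0.894  0.007] tcp rel seat mm (tool axes) [  2.5  -0.9 -53. ] underside h 1.2
w8 n [0.1529 0.5532 0.8189] vs axis deg 0.04 plate top h above seat mm 9.0 14970 15257
clk 10.65 open 37.4 F tool [ 0.85 -0.03  2.09] M tool [-0.047  0.86  -0.008] tcp rel seat mm (tool axes) [  2.5  -0.9 -53.1] underside h 1.3
```

Down to 1.2 mm with no axial resistance. I'll lower slightly more, then open slowly so it drops home.

Call:
servo_tool(
  deltas=[
    {"dx":0.0,"dy":0,"dz":0.015,"ax":0,"ay":0,"az":0,"hand":30},
    {"dx":0.0,"dy":0,"dz":0.015,"ax":0,"ay":0,"az":0,"hand":30},
    {"dx":0.0,"dy":0,"dz":0.015,"ax":0,"ay":0,"az":0,"hand":42},
    {"dx":0.0,"dy":0,"dz":0.015,"ax":0,"ay":0,"az":0,"hand":50},
    {"dx":0.0,"dy":0,"dz":0.015,"ax":0,"ay":0,"az":0,"hand":66},
    {"dx":0.0,"dy":0,"dz":0.015,"ax":0,"ay":0,"az":0,"hand":66},
    {"dx":0.0,"dy":0,"dz":0.015,"ax":0,"ay":0,"az":0,"hand":66},
  ],
)

```text
clock: 11.52
tool_pos: [0.5762, -0.1692, 0.1665]
eef_rot: [0.76, 0.576, -0.24, 0.183]
contact_force: [1.2, -0.0, 0.0]
opening: 0.749
```

```bash
python3 - <<'E'
from h import *
st();p,d,m=snap('wrist','w9');plate('w9');st()
E
```

```text
clk 11.525 open 66.0 F tool [ 0.22  1.2  -0.18] M tool [-0.035  0.555  0.084] tcp rel seat mm (tool axes) [  2.3  -1.3 -52.2] underside h 0.4
w9 n [0.1527 0.5532 0.8189] vs axis deg 0.04 plate top h above seat mm 8.0 15736 16087
clk 11.575 open 65.8 F tool [-0.29 -0.18 -0.24] M tool [-0.029  0.557  0.006] tcp rel seat mm (tool axes) [  2.3  -1.3 -52.2] underside h 0.4
```

View pics/w9.png

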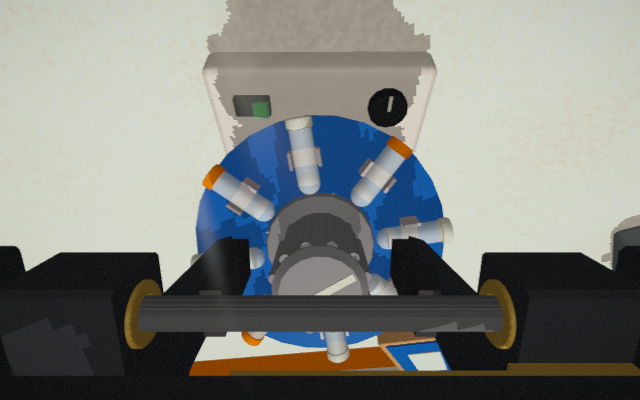

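The plate top is 8.0 mm above the seat, so the disc is home and flat. The fingers are clear of the knob. Backing straight out along the drive axis.

Call:
servo_tool(
  deltas=[
    {"dx":0,"dy":0,"dz":-0.3,"ax":0,"ay":0,"az":0,"hand":66},
    {"dx":0,"dy":0,"dz":-0.8,"ax":0,"ay":0,"az":0,"hand":66},
    {"dx":0,"dy":0,"dz":-1.4,"ax":0,"ay":0,"az":0,"hand":66},
    {"dx":0,"dy":0,"dz":-2.0,"ax":0,"ay":0,"az":0,"hand":66},
    {"dx":0,"dy":0,"dz":-2.4,"ax":0,"ay":0,"az":0,"hand":66},
    {"dx":0,"dy":0,"dz":-2.5,"ax":0,"ay":0,"az":0,"hand":66},
    {"dx":0,"dy":0,"dz":-2.5,"ax":0,"ay":0,"az":0,"hand":66},
  ],
)

```text
clock: 12.45
tool_pos: [0.5992, -0.086, 0.2893]
eef_rot: [0.76, 0.576, -0.24, 0.183]
contact_force: [-0.4, -0.8, 0.4]
opening: 0.748
```

```bash
python3 - <<'E'
from h import *
st();p,d,m=snap('wrist','w10');plate('w10');snap('scene','scene10');p,d,m=snap('side','side10');print(r.get_state()['qd'].round(3))
E
cd pics; python3 -c "
import cv2,numpy as np
b=np.hstack([np.vstack([cv2.imread('w10.png'),cv2.imread('scene10.png')]),np.vstack([cv2.imread('side10.png'),cv2.imread('side0.png')])]);cv2.imwrite('m10.png',cv2.resize(b,(800,500)))"
```

```text
clk 12.45 open 65.9 F tool [-0.97 -0.21  0.19] M tool [-0.093  0.503  0.015] tcp rel seat mm (tool axes) [   2.5   -1.4 -202.4] underside h 150.6
w10 n [ 0.0079 -0.8114  0.5844] vs axis deg 88.2 plate top h above seat mm 62.4 403 7808
[ 0.001  0.002 -0.001 -0.003 -0.001  0.001  0.001]
```

View pics/m10.png

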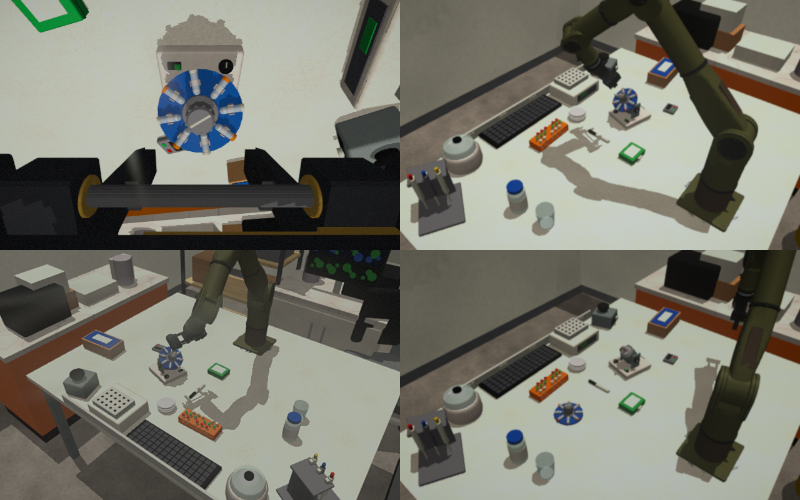

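The disc sits on the rotator in all three views and the other items look unmoved. The plane fit on the last picture picked up other blue objects, so I'll redo it on the disc alone.

```bash
python3 - <<'E'
from h import *
p,d,m=load('w10');C=cloud(d,m);hsv=cv2.cvtColor(p,cv2.COLOR_RGB2HSV)
v,u=np.mgrid[0:400,0:640]
bl=(hsv[...,0]>100)&(hsv[...,0]<125)&(hsv[...,1]>120)&(np.hypot(u-320,v-178)<75)
q=C[bl];q=q[abs((q-SEAT)@AX-.008)<.006];c=q.mean(0);n=np.linalg.svd(q-c,full_matrices=False)[2][2];n*=np.sign(n[2])
print(n,np.degrees(np.arccos(n@AX)),(c-SEAT)@AX*1000,len(q),bl.sum())
# bystanders moved? masked image diff of side view
for k in ('side','scene'):
  a,da,_=load(k+'0');b,db,mm=load(k+'10');Ca=cloud(da,mm)
  for nm,xyz in dict(rack=(.77,.156,.03),gb=(.392,0,.03),petri=(.765,-.045,.043),timer=(.425,-.417,.016),bottle=(.578,.509,.135),beaker=(.4,.48,.08)).items():
    T=mm['pose'];w=T[:3,:3].T@(np.array(xyz)-T[:3,3]);x=int(mm['cx']+mm['fx']*w[0]/-w[2]);y=int(mm['cy']-mm['fy']*w[1]/-w[2])
    A=cv2.cvtColor(a[max(0,y-22):y+22,max(0,x-30):x+30],cv2.COLOR_RGB2GRAY).astype(np.float32);B=cv2.cvtColor(b[max(0,y-22):y+22,max(0,x-30):x+30],cv2.COLOR_RGB2GRAY).astype(np.float32)
    print(k,nm,np.round(cv2.phaseCorrelate(A,B)[0],2),abs(A-B).mean().round(1))
E
```

```text
[0.15284715 0.55340496 0.8187678 ] 0.0516130807117688 8.037571318161827 7290 7356
side rack [0.13 0.38] 15.1
side gb [-0.04  0.52] 17.7
side petri [-0.    0.48] 17.2
side timer [-0.04  0.52] 18.8
side bottle [-0.04  0.53] 17.4
side beaker [-0.02  0.48] 18.6
scene rack [0.08 0.44] 11.6
scene gb [-0.05  0.45] 6.8
scene petri [0.06 0.39] 8.1
scene timer [0.18 0.03] 27.8
scene bottle [-0.    0.49] 6.1
scene beaker [0.   0.54] 7.3
```

```bash
python3 -c "
from plant import r
print(r.finish_job(), r.get_state()['clock'])"
```

```text
the job is handed in; nothing more can be done
the job is handed in; nothing more can be done
```

The blue tube disc is home on the tilted spindle, flat on the flange and released. I backed the gripper out along the drive axis and handed the job in at about 12.6 s.

I measured the pin's direction and the slot line with the wrist camera. I then gripped the knob so the slot was already in line with the pin when the disc went over the spindle. It passed the 8 mm pin level and went down to about 1 mm above home with no axial push-back. No turning on the pin was needed, and I opened the fingers to let it drop the rest.

**Last checks:**
- **Seating:** with the gripper withdrawn, the plate top measures 8.04 mm above the seat for an 8 mm plate. It is tilted 0.05° from the drive axis.
- **Contact:** the gripper is open and about 150 mm clear. Contact forces there are about 1 N or less, which is sensor noise. Wrist readings during the descent stayed under about 8 N.
- **Bystanders:** I compared start and end pictures of six of the seven other items. Nearly all show the same shift of about half a pixel, even items well away from the work, so I take it as an image artefact. The timer in the scene view differed from that pattern, but it matched in the side view. I checked the marker pen only by eye.
- **Failed check:** two fits went wrong. The first plane fit on the last picture picked up other blue objects, and I redid it on the disc alone for the figures above. A circle fit to the plate rim before the descent also failed. I didn't repeat it, because the disc's tilt and height measured correctly.

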